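Put the label roll away under its dust lid

TASK

Slide the paper label roll up off its spindle and set it down flat inside the open round tin. Take the pair of nested lids together by the inner lid's knob, lower them gently onto the tin until the inner lid is fully seated, then lift away the outer lid alone by its collar, leaving the inner lid closed on the tin. Finish while holding the outer lid level and still in the gripper, well up clear of the inner lid's knob; do not drop the roll or the lids, and leave the other things on the table where they are.

Things in the scene. Friction and masses are not known exactly. Their poses are not given: they have to be found in the camera images.
- roll: white paper label roll on a card core: ring 58 mm outside diameter, 27 mm bore, 40 mm high, about 0.09 kg, axis upright on the spindle. Origin: centre of its underside; z is its axis
- spindle: spindle stand, heavy and fixed: round dark foot 90 mm across and 12 mm high, a shoulder 42 mm across up to z = 18 mm on which the roll sits (roll from 18 to 58 mm above the table), and an upright steel post 18 mm thick whose top is 80 mm above the table. Origin: centre of the foot's underside; z up along the post
- tin: open round plain metal tin, loose, 0.7 kg: 134 mm outside, 128 mm inside diameter, wall 3 mm, 62 mm high, floor 3 mm thick. Origin: centre of its underside; z up
- inner_lid: inner lid, about 0.2 kg: a disc 134 mm across and 6 mm thick (12 to 18 mm above its origin) over a solid plug 122 mm across, tapered to 112 mm at its foot (0 to 12 mm), and a plain wooden knob in the centre, an upright cylinder 22 mm thick from 18 to 82 mm. Starts standing on its plug on the table with the outer lid on it. Seated on the tin, the disc rests on the rim and the origin is 50 mm above the tin's. Origin: centre of the plug's underside; z up
- knob_top (a point): centre of the top of the inner lid's knob, 82 mm above the inner lid's origin, and 28 mm above the outer lid's collar when nested. Lifted by the knob both lids come, lifted by the collar the outer one alone
- outer_lid: outer lid, about 0.15 kg, lying loosely over the inner lid (2 mm play, not joined). Origin: centre of its skirt's lower edge, 13 mm above the inner lid's origin when nested; z up. Skirt 0 to 5 mm, 2.5 mm thick; plate 144 mm across, 5 to 9 mm; central upright tube collar 50 mm outside, 32 mm inside diameter, 9 to 41 mm. The knob stands up through it
- seal_press: fixed green hand press at the back right, not used, to be kept clear of: base 150 x 105 mm, 250 mm high; its lever leans towards the robot and ends in a black ball 38 mm across, centred 109 mm towards the robot (own -x) and 341 mm above its origin. Origin: on the base's underside, 22 mm behind its front edge; z up
- weight_small: bystander: small brass weight, 29 mm across, 36 mm high. Origin: centre of its underside
- weight_large: bystander: larger brass weight, 38 mm across, 45 mm high. Origin: centre of its underside
- padlock: bystander: padlock lying flat, 61 x 42 x 13 mm. Origin: centre of its underside
- round_stamp: bystander: upright hand stamp, 35 mm across, 106 mm high. Origin: centre of its underside
Mind the look-alikes: they are no part of the job. Leave any blue look-alike of the tin alone.

How it is judged:
By the outcome, as a careful person would: the job done as asked, in the order asked, and still so for the second after the job is handed in, while the arm keeps its last pose, push and grip.
It also fails if it takes over 58 s, if anything falls off the work surface, if the arm or the gripper's body presses on something with over 40 N, if the wrist force passes 120 N, or if a joint passes its speed limit or range.

ROBOT

A 6-joint arm with a two-finger parallel gripper is mounted at the origin on a cart in front of the work surface, level with it; the furniture and walls round the work are solid. World frame = base frame: x ahead of the robot, y to its left, z up, the work surface at z = 0. Lengths are in m, angles in rad, forces in N, time in s.
With the tool pointing down it reaches from about 0.225 to 0.875 m from the base axis. Payload 3.4 kg.
Tool frame: the origin (TCP) lies on the centre line of the jaws, within the pads' length; the fingertips stand 11 mm ahead of it and the grasp point (between the pads) lies 8 mm behind it; z points along the fingers, y is the line along which they close (so a half turn about z gives the same grasp; the last joint's range is limited). The gripper opens to 85 mm and grips with 20 to 120 N. Pads are 22 mm wide; open, the fingers measure 114 mm over their backs; the gripper's body (76 mm by 85 mm) begins 54 mm behind the grasp point. The pads swing forward as they close: fully open they stand 13 mm farther back than shut.
Start: joints at [1.113, 0.276, 1.505, -0, 1.361, -0.121], TCP at [0.19, 0.543, 0.242] pointing down, gripper open.
Joint ranges: [-2.89, 2.89], [-0.75, 2.08], [0.22, 2.7], [-1.18, 4.32], [0.11, 2.71], [-2.7, 2.7]. Speed limits (rad/s): [2.57, 2.57, 3.14, 3.14, 3.14, 3.14].

INTERFACE

Orientations are given as a unit quaternion [w, x, y, z].
In Python, from rig import manip, eyes, job gives the robot as it stands.
- The arm moves only by the tool drive_tool, never from a script. Its argument "rows" is a list of rows, each a list of 3 entries, a list of its own where there are three numbers: the turn, a rotation vector about the world's x, y, z in rad, then the shift along the world's x, y, z in cm, then the finger opening in cm, from 0 to 8.54. A call has 1 to 8 rows; each row shifts and turns the commanded pose from where the row before left it; what a row does not reach is not made up. A row lasts 1/8 s, in which the tool goes at most 62.5 mm and 10.7 degrees, less where a joint would pass 70% of its speed; a pose out of reach is approached as far as the arm can. A call is refused whole if a number of a shift passes 6.25 or a number of a turn 0.188, either way. A call with a gripper value outside its range is refused whole. The fingers move at their own pace and stop on an object; "force" is the grip in N (left out, the last holds). Time passes only in rows, so rows that do not move let the fingers close. It gives the time, the measured TCP pose, the force, the opening and the grip force at its end, in the units of the state.
- manip.get_state(): the state, without advancing time (a new reading comes with each control period).
- eyes.get_image(name): name is "side" or "top" or "wrist"; returns the picture (480x640x3 uint8, red, green, blue); there is no depth.
- eyes.get_calibration(name): a dict with "camera_matrix" (3x3 intrinsics, pixels), "view" (4x4, takes a point from world to camera coordinates). Camera axes: x right, y up, looking along -z (the intrinsics and any distortion apply to the point x, -y, -z); pixel columns grow to the right and rows downward; lengths in m; the calibration is good to about 2 mm. A picture is of the moment at which its call begins: read the wrist's pose just before it. get_calibration takes no time and is no camera call; for the wrist camera it gives the pose at the moment of the call.
- job.sign_off(): hands the job in; it is judged then, once.
The state is a dict: "clock": time; "qpos": joint angles; "qd": joint speeds; "effort": joint torques, N m; "position": TCP position; "ee_rot": TCP orientation; "contact_force": force on the tool from outside, world axes, zero at the start; "moment": the same for the moment, N m; "width": finger opening in m; "gripper_force": force on a finger pad.
Only numpy, scipy, OpenCV 4.12 (cv2) and the standard library are available. Lean on these libraries where they do the work, as an engineer would, in place of code of your own. Each camera call takes 0.05 s, during which the arm holds its last target. There are 200 camera calls.

## Working session

There is one attempt and no reset: what is moved stays moved. The work goes in short steps, Python scripts to look and compute and a tool call to move; the robot and the scene stay as the last step left them, time stands still between calls to the robot, and variables do not carry over. Pictures are saved under pics/ and viewed, at most 10 in all, crops included, and the job is handed in when it is done.

Besides the shell and the picture viewer there is one more tool, called after "Call:" as name(argument=value, ...), one argument or row to a line, values as JSON. drive_tool: Moves the arm, as the interface text tells. Its arguments: {"type":"object","properties":{"rows":{"type":"array"},"force":{"type":"number"}},"required":["rows"]}

```bash
mkdir -p pics; ls
cat > h.py <<'E'
from rig import manip, eyes, job
import numpy as np, cv2
def shot(n,f=None):
    c=eyes.get_calibration(n); im=eyes.get_image(n)
    if f: cv2.imwrite('pics/'+f,cv2.cvtColor(im,cv2.COLOR_RGB2BGR))
    return im,c
def ray(c,u,v):
    K=np.array(c['camera_matrix']);V=np.array(c['view'])
    d=np.linalg.inv(K)@[u,v,1]; d=V[:3,:3].T@(d*[1,-1,-1]); o=-V[:3,:3].T@V[:3,3]
    return o,d
def plane(c,u,v,z):
    o,d=ray(c,u,v); return o+d*(z-o[2])/d[2]
def proj(c,p):
    V=np.array(c['view']);q=V[:3,:3]@np.array(p)+V[:3,3];q=q*[1,-1,-1]
    r=np.array(c['camera_matrix'])@q; return r[:2]/r[2]
E
python3 - <<'E'
from h import *
import json,pickle
d={}
for n in ['side','top']:
    im,c=shot(n,n+'1.png'); print(n,c); d[n]=(im,c)
pickle.dump(d,open('d.pkl','wb'))
print(manip.get_state())
E
```

```text
pics
side {'camera_matrix': array([[529.1060017 ,   0.        , 320.6555419 ],
       [  0.        , 529.1060017 , 232.57827241],
       [  0.        ,   0.        ,   1.        ]]), 'view': array([[-0.96692022, -0.25506584,  0.00259142,  0.5653112 ],
       [ 0.14712448, -0.54937243,  0.82252314, -0.12512599],
       [-0.2083739 ,  0.79569552,  0.56872573, -0.88788644],
       [ 0.        ,  0.        ,  0.        ,  1.        ]])}
top {'camera_matrix': array([[579.66573115,   0.        , 313.9503185 ],
       [  0.        , 579.66573115, 234.09225234],
       [  0.        ,   0.        ,   1.        ]]), 'view': array([[-0.01326413, -0.99985765, -0.01042784,  0.04682186],
       [ 0.99180845, -0.01448094,  0.12691059, -0.58641469],
       [-0.12704353, -0.00865906,  0.99185935, -1.13327197],
       [ 0.        ,  0.        ,  0.        ,  1.        ]])}
{'clock': 0.1, 'qpos': array([ 1.11300116e+00,  2.76539333e-01,  1.50600274e+00,  3.35243318e-06,
        1.36074844e+00, -1.20979192e-01]), 'qd': array([-3.72226077e-04, -1.12273970e-03, -2.73917979e-03,  3.09128531e-05,
        6.85468795e-04, -7.95513677e-04]), 'effort': array([ 1.68102059e-03, -4.17702448e+01, -2.46402973e+01, -8.74186935e-05,
        5.81647459e-03,  3.70363989e-05]), 'position': array([0.18981312, 0.54227279, 0.24152341]), 'ee_rot': array([-2.43825690e-04,  1.67613360e-01,  9.85852444e-01, -8.13162536e-04]), 'contact_force': array([0.71601741, 0.27019193, 0.32758712]), 'moment': array([-0.00315187,  0.04799092,  0.08274391]), 'gripper_force': 0.0, 'width': 0.08532507221994509}
```

View pics/top1.png

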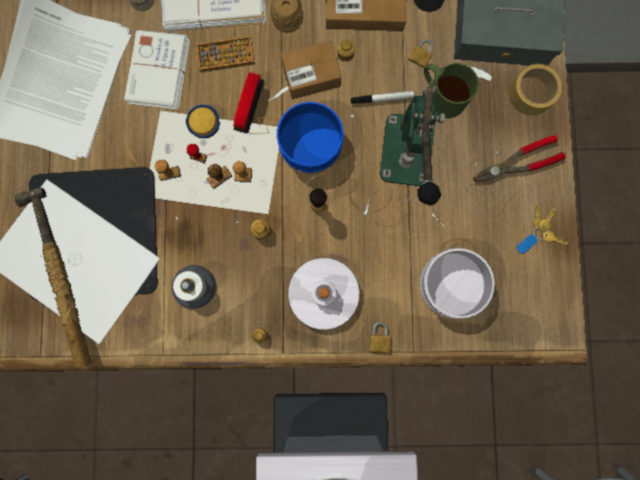

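View pics/side1.png

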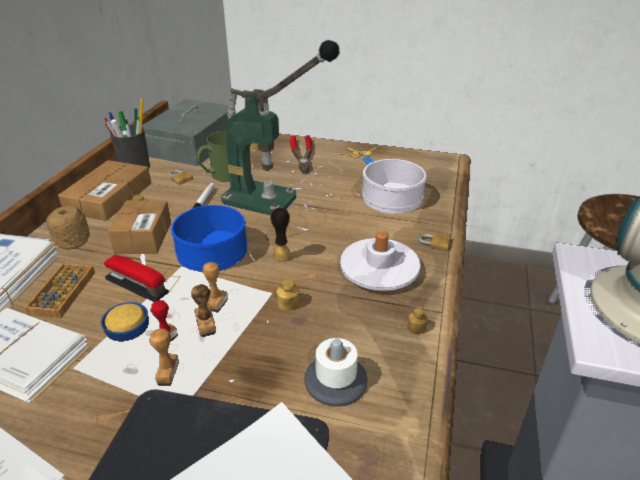

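The top view shows the roll on its spindle at (192,286), the nested lids with knob at (323,292), the plain tin at (458,283), and the press ball at (429,193). There are two tin candidates: the blue one at (311,137) is the look-alike, and the plain metal one at (458,283) fits the description. Bystanders near the job are the small weight (260,335), large weight (260,228), padlock (380,340) and stamp (318,198).

Run:
```python
from h import *
import pickle
d=pickle.load(open('d.pkl','rb')); im,c=d['top']
hsv=cv2.cvtColor(im,cv2.COLOR_RGB2HSV)
m=((hsv[...,1]<45)&(hsv[...,2]>110)).astype(np.uint8)
for nm,(x,y,r,z) in dict(roll=(192,286,28,.058),lid=(323,292,45,.022),tin=(458,283,48,.062)).items():
    s=np.zeros_like(m); cv2.circle(s,(x,y),r,1,-1)
    cs,_=cv2.findContours(m*s,cv2.RETR_EXTERNAL,cv2.CHAIN_APPROX_NONE)
    k=max(cs,key=cv2.contourArea); h=cv2.convexHull(k)
    e=cv2.fitEllipse(h); p=plane(c,*e[0],z)
    s_=plane(c,e[0][0]+e[1][0]/2,e[0][1],z)
    print(nm,e,p,'diam',2*np.linalg.norm(s_-p))
o=((hsv[...,0]<18)&(hsv[...,1]>110)).astype(np.uint8); s=np.zeros_like(m); cv2.circle(s,(323,292),15,1,-1)
ys,xs=np.nonzero(o*s); print('knob',xs.mean(),ys.mean(),len(xs),plane(c,xs.mean(),ys.mean(),.082))
for n,u,v,z in [('ball',429,193,.341),('stamp',318,198,.106),('wS',260,335,.036),('wL',260,228,.045),('pad',380,342,.013),('blue',311,137,.062)]:print(n,plane(c,u,v,z))
ci=d['side'][1]
for n,u,v,z in [('roll',336,347,.058),('knob',381,236,.082)]: print(n,plane(ci,u,v,z))
```

```text
roll ((187.3868865966797, 285.34027099609375), (29.699399948120117, 30.298709869384766), 36.357601165771484) [0.48642879 0.28872127 0.058     ] diam 0.05853093437812018
lid ((323.3775329589844, 293.31512451171875), (71.43022918701172, 71.92076110839844), 172.15548706054688) [0.46811745 0.02134037 0.022     ] diam 0.14420284491527569
tin ((457.21240234375, 283.3052673339844), (70.59517669677734, 74.62893676757812), 93.44998168945312) [ 0.48300416 -0.23980311  0.062     ] diam 0.1373152030687918
knob 323.3720930232558 292.3139534883721 86 [0.46850579 0.02168703 0.082     ]
ball [ 0.60787413 -0.13770535  0.341     ]
stamp [0.64785051 0.02936794 0.106     ]
wS [0.38731213 0.14818118 0.036     ]
wL [0.60000265 0.14694906 0.045     ]
pad [ 0.36931884 -0.09114248  0.013     ]
blue [0.78177062 0.04177412 0.062     ]
roll [0.4891116  0.27924115 0.058     ]
knob [0.46880026 0.03131549 0.082     ]
```

Run:
```python
from h import *
import pickle
d=pickle.load(open('d.pkl','rb')); im,c=d['top']
a=[cv2.resize(im[y-45:y+45,x-45:x+45],(260,260),interpolation=cv2.INTER_CUBIC) for x,y in [(192,286),(323,292),(458,283)]]
cv2.imwrite('pics/crop.png',cv2.cvtColor(np.hstack(a),cv2.COLOR_RGB2BGR))
```

```text
(no output)
```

View pics/crop.png

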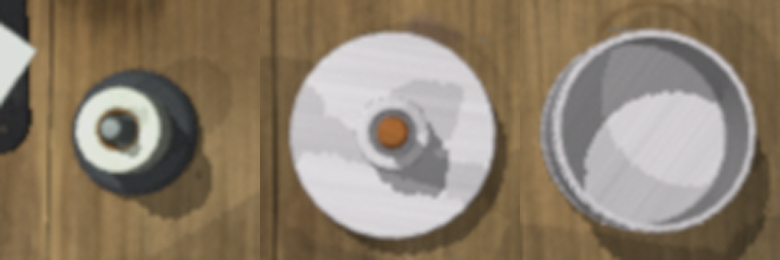

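The crop confirms the roll (cored ring on a steel post), the lids with a wooden knob, and the plain metal tin. I'll go above the roll.

Call:
drive_tool(
  rows=[
    [[0, 0, 0], [3.7, -3.2, -0.5], 8.5],
    [[0, 0, 0], [3.7, -3.2, -0.5], 8.5],
    [[0, 0, 0], [3.7, -3.2, -0.5], 8.5],
    [[0, 0, 0], [3.7, -3.2, -0.5], 8.5],
    [[0, 0, 0], [3.7, -3.2, -0.5], 8.5],
    [[0, 0, 0], [3.7, -3.2, -0.5], 8.5],
    [[0, 0, 0], [3.7, -3.1, -0.5], 8.5],
    [[0, 0, 0], [3.7, -3.0, -0.5], 8.5],
  ],
)

```text
clock: 1.1
position: [0.4869, 0.2884, 0.2018]
ee_rot: [-0.0, 0.168, 0.986, -0.0]
contact_force: [0.2, 0.5, -0.8]
width: 0.0848
gripper_force: 0.0
```

Call:
drive_tool(
  rows=[
    [[0, 0, 0], [0, 0, 0], 8.5],
    [[0, 0, 0], [0, 0, 0], 8.5],
    [[0, 0, 0], [0, 0, 0], 8.5],
  ],
)

```text
clock: 1.48
position: [0.4851, 0.2904, 0.2023]
ee_rot: [-0.0, 0.167, 0.986, 0.0]
contact_force: [0.0, -0.2, 0.1]
width: 0.0851
gripper_force: 0.0
```

Run:
```python
from h import *
s=manip.get_state();im,c=shot('wrist','w1.png'); V=c['view'];print(s['clock'],s['position'],s['ee_rot'],c['camera_matrix'][0,0],-V[:3,:3].T@V[:3,3])
print(proj(c,[.4864,.2887,.058]),proj(c,s['position']))
np.savez('w1.npz',im=im,**c)
```

```text
1.475 [0.48505001 0.29044187 0.20234842] [-2.92884405e-04  1.66993085e-01  9.85958017e-01  1.12468382e-04] 367.45044318319384 [0.41250759 0.31559215 0.33511394]
[320.12927785 224.59431779] [321.80435189 317.05150893]
```

View pics/w1.png

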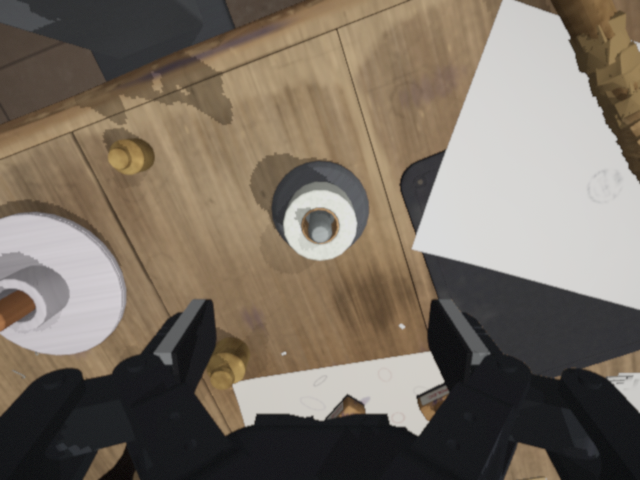

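The wrist view shows the roll's top ring centred at (320,225), matching the prediction (320.1,224.6). I'll descend and grip.

Call:
drive_tool(
  rows=[
    [[0, 0, 0], [0.14, -0.17, -3.5], 8.5],
    [[0, 0, 0], [0, 0, -3.5], 8.5],
    [[0, 0, 0], [0, 0, -3.5], 8.5],
    [[0, 0, 0], [0, 0, -3], 8.5],
    [[0, 0, 0], [0, 0, -2.2], 8.5],
    [[0, 0, 0], [0, 0, -1.2], 8.5],
    [[0, 0, 0], [0, 0, 0], 8.5],
    [[0, 0, 0], [0, 0, 0], 8.5],
  ],
)

```text
clock: 2.52
position: [0.4881, 0.2886, 0.0343]
ee_rot: [0.001, 0.167, 0.986, 0.001]
contact_force: [-1.0, -0.3, 0.7]
width: 0.0849
gripper_force: 0.0
```

Call:
drive_tool(
  rows=[
    [[0, 0, 0], [0, 0, 0], 5.4],
    [[0, 0, 0], [0, 0, 0], 5.4],
    [[0, 0, 0], [0, 0, 0], 5.4],
    [[0, 0, 0], [0, 0, 0], 5.4],
    [[0, 0, 0], [0, 0, 0], 5.4],
    [[0, 0, 0], [0, 0, 0], 5.4],
  ],
  force=30,
)

```text
clock: 3.28
position: [0.4879, 0.2882, 0.0344]
ee_rot: [0.001, 0.168, 0.986, 0.001]
contact_force: [-2.0, -0.6, 5.1]
width: 0.0568
gripper_force: 31.8
```

Call:
drive_tool(
  rows=[
    [[0, 0, 0], [0, 0, 1], 5.4],
    [[0, 0, 0], [0, 0, 1.5], 5.4],
    [[0, 0, 0], [0, 0, 2], 5.4],
    [[0, 0, 0], [0, 0, 2], 5.4],
    [[0, 0, 0], [0, 0, 2], 5.4],
    [[0, 0, 0], [0, 0, 2], 5.4],
    [[0, 0, 0], [0, 0, 1.5], 5.4],
    [[0, 0, 0], [0, 0, 1], 5.4],
  ],
  force=30,
)

```text
clock: 4.28
position: [0.4876, 0.2881, 0.1645]
ee_rot: [0.0, 0.168, 0.986, 0.0]
contact_force: [0.0, 1.0, -1.0]
width: 0.0569
gripper_force: 32.3
```

Run:
```python
from h import *
s=manip.get_state();im,c=shot('side','s2.png');print(s['clock'],s['position'],s['width'],s['contact_force'],s['gripper_force'])
im2,c2=shot('wrist')
cv2.imwrite('pics/s2c.png',cv2.cvtColor(np.hstack([im[150:450,200:500],im2[100:400,170:470]]),cv2.COLOR_RGB2BGR))
```

```text
4.275 [0.48760512 0.28810011 0.16453017] 0.05691292898156053 [ 0.00901225  0.97258956 -1.04871962] 32.34884591773152
```

View pics/s2c.png

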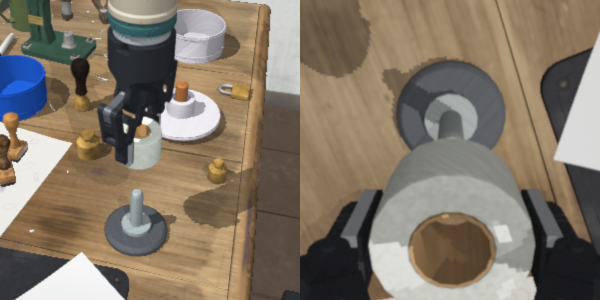

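The roll is off the post and hangs level between the pads. Next I'll carry it over the tin.

Call:
drive_tool(
  rows=[
    [[0, 0, 0], [0, -2.5, 0], 5.4],
    [[0, 0, 0], [0, -5, 0], 5.4],
    [[0, 0, 0], [0, -5, 0], 5.4],
    [[0, 0, 0], [0, -5, 0], 5.4],
    [[0, 0, 0], [0, -5, 0], 5.4],
    [[0, 0, 0], [0, -5, 0], 5.4],
    [[0, 0, 0], [0, -5, 0], 5.4],
    [[0, 0, 0], [0, -5, 0], 5.4],
  ],
)

```text
clock: 5.38
position: [0.4868, -0.0885, 0.1627]
ee_rot: [-0.001, 0.168, 0.986, 0.0]
contact_force: [0.6, 0.6, -0.8]
width: 0.057
gripper_force: 32.4
```

Call:
drive_tool(
  rows=[
    [[0, 0, 0], [-0.5, -5, 0], 5.4],
    [[0, 0, 0], [0, -5, 0], 5.4],
    [[0, 0, 0], [0, -3.5, 0], 5.4],
    [[0, 0, 0], [0, -1.8, 0], 5.4],
    [[0, 0, 0], [0, 0, 0], 5.4],
    [[0, 0, 0], [0, 0, 0], 5.4],
    [[0, 0, 0], [0, 0, 0], 5.4],
  ],
)

```text
clock: 6.25
position: [0.4824, -0.2385, 0.1633]
ee_rot: [-0.0, 0.167, 0.986, 0.0]
contact_force: [0.5, -0.9, -1.5]
width: 0.0571
gripper_force: 32.5
```

Run:
```python
from h import *
s=manip.get_state();im,c=shot('wrist','w3.png');print(s['clock'],s['position'],s['ee_rot'],s['contact_force'])
t=np.linspace(0,2*np.pi,73)
P=np.array([proj(c,[.483+.067*np.cos(a),-.240+.067*np.sin(a),.062]) for a in t])
o=im.copy(); cv2.polylines(o,[P.round().astype(np.int32)],True,(255,0,0),1)
cv2.imwrite('pics/w3.png',cv2.cvtColor(o,cv2.COLOR_RGB2BGR))
```

```text
6.25 [ 0.48238271 -0.23848363  0.16333038] [-1.85348657e-04  1.66824939e-01  9.85986452e-01  3.48560781e-04] [ 0.45093621 -0.8740444  -1.50287423]
```

View pics/w3.png

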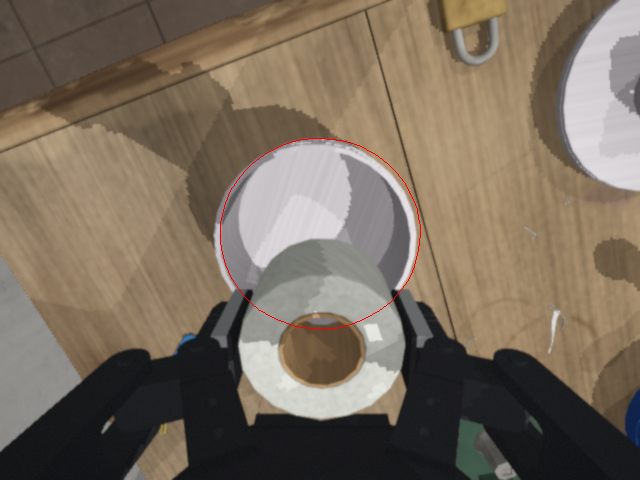

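The predicted rim sits about 4 px to the right of the real rim, so the tin is about 3 mm further toward -y. I'll correct for that and lower the roll.

Call:
drive_tool(
  rows=[
    [[0, 0, 0], [0, -0.35, -2], 5.4],
    [[0, 0, 0], [0, 0, -3], 5.4],
    [[0, 0, 0], [0, 0, -3], 5.4],
    [[0, 0, 0], [0, 0, -2.5], 5.4],
    [[0, 0, 0], [0, 0, -1.7], 5.4],
    [[0, 0, 0], [0, 0, -1], 5.4],
    [[0, 0, 0], [0, 0, -0.5], 5.4],
    [[0, 0, 0], [0, 0, 0], 5.4],
  ],
)

```text
clock: 7.3
position: [0.4826, -0.2434, 0.0265]
ee_rot: [0.0, 0.167, 0.986, -0.0]
contact_force: [-0.2, -0.4, -1.0]
width: 0.0567
gripper_force: 32.5
```

Call:
drive_tool(
  rows=[
    [[0, 0, 0], [0, 0, -0.2], 5.4],
    [[0, 0, 0], [0, 0, -0.2], 5.4],
    [[0, 0, 0], [0, 0, -0.1], 5.4],
    [[0, 0, 0], [0, 0, 0], 5.4],
  ],
)

```text
clock: 7.8
position: [0.4824, -0.2435, 0.0213]
ee_rot: [0.0, 0.168, 0.986, 0.0]
contact_force: [0.0, -0.3, -1.1]
width: 0.0568
gripper_force: 32.5
```

Call:
drive_tool(
  rows=[
    [[0, 0, 0], [0, 0, -0.1], 5.4],
    [[0, 0, 0], [0, 0, -0.1], 5.4],
    [[0, 0, 0], [0, 0, 0], 5.4],
  ],
)

```text
clock: 8.18
position: [0.4824, -0.2435, 0.0194]
ee_rot: [0.0, 0.168, 0.986, 0.0]
contact_force: [-0.4, -0.2, 0.8]
width: 0.0571
gripper_force: 32.5
```

Call:
drive_tool(
  rows=[
    [[0, 0, 0], [0, 0, -0.05], 5.6],
    [[0, 0, 0], [0, 0, 0], 5.9],
    [[0, 0, 0], [0, 0, 0], 6.3],
    [[0, 0, 0], [0, 0, 0], 6.9],
    [[0, 0, 0], [0, 0, 0], 7.1],
    [[0, 0, 0], [0, 0, 0], 7.1],
    [[0, 0, 0], [0, 0, 0], 7.1],
  ],
)

```text
clock: 9.05
position: [0.4832, -0.2437, 0.0193]
ee_rot: [0.001, 0.168, 0.986, -0.0]
contact_force: [1.0, 0.8, 4.9]
width: 0.0709
gripper_force: 1.0
```

Call:
drive_tool(
  rows=[
    [[0, 0, 0], [0, 0, 0.6], 7.1],
    [[0, 0, 0], [0, 0, 2], 7.1],
    [[0, 0, 0], [0, 0, 3], 7.1],
    [[0, 0, 0], [0, 0, 4], 7.1],
    [[0, 0, 0], [0, 0, 4], 7.1],
    [[0, 0, 0], [-2.4, 0, 2.5], 8.5],
    [[0, 0, 0], [-2.4, 0, 0], 8.5],
    [[0, 0, 0], [0, 0, 0], 8.5],
  ],
)

```text
clock: 10.05
position: [0.4327, -0.2429, 0.1799]
ee_rot: [-0.001, 0.168, 0.986, 0.0]
contact_force: [0.4, 0.8, 0.0]
width: 0.0846
gripper_force: 0.0
```

Call:
drive_tool(
  rows=[
    [[0, 0, 0], [0, 0, 0], 8.5],
    [[0, 0, 0], [0, 0, 0], 8.5],
  ],
)

```text
clock: 10.3
position: [0.435, -0.2435, 0.1794]
ee_rot: [-0.0, 0.167, 0.986, 0.0]
contact_force: [0.4, -0.4, -0.1]
width: 0.085
gripper_force: 0.0
```

Run:
```python
from h import *
s=manip.get_state();im,c=shot('wrist','w4.png');print(s['clock'],s['position'],s['width'],s['contact_force'])
t=np.linspace(0,2*np.pi,73)
o=im.copy()
for cx,cy,r,z in [(.482,-.243,.067,.062),(.482,-.243,.067,.0)]:
    P=np.array([proj(c,[cx+r*np.cos(a),cy+r*np.sin(a),z]) for a in t])
    cv2.polylines(o,[P.round().astype(np.int32)],True,(255,0,0),1)
cv2.imwrite('pics/w4.png',cv2.cvtColor(o,cv2.COLOR_RGB2BGR)); np.savez('w4.npz',im=im,**c)
im,c=shot('top'); np.savez('t4.npz',im=im,**c)
```

```text
10.3 [ 0.43502541 -0.24351818  0.17940716] 0.08502047134939952 [ 0.37274698 -0.36209613 -0.10858859]
```

View pics/w4.png

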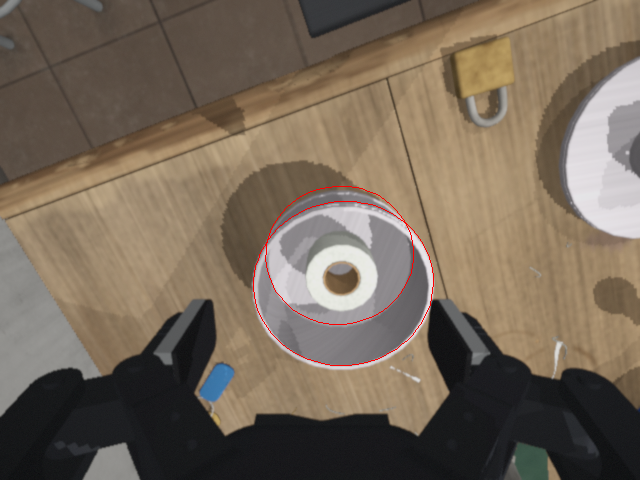

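The drawn rim circle at (0.482,-0.243) fits the tin within about 1 px. The roll lies flat inside it, with its top at (342,278). Next I'll go above the knob.

Call:
drive_tool(
  rows=[
    [[0, 0, 0], [1, 4, 0], 8.5],
    [[0, 0, 0], [1, 5, 0], 8.5],
    [[0, 0, 0], [1.3, 5, 0], 8.5],
    [[0, 0, 0], [0, 5, 0], 8.5],
    [[0, 0, 0], [0, 5, 0], 8.5],
    [[0, 0, 0], [0, 2.5, 0], 8.5],
    [[0, 0, 0], [0, 0, 0], 8.5],
    [[0, 0, 0], [0, 0, 0], 8.5],
  ],
)

```text
clock: 11.4
position: [0.4677, 0.021, 0.1797]
ee_rot: [-0.0, 0.167, 0.986, -0.0]
contact_force: [-0.4, 0.6, 0.2]
width: 0.0851
gripper_force: 0.0
```

Run:
```python
from h import *
s=manip.get_state();im,c=shot('wrist','w5.png');print(s['clock'],s['position'],s['width'],s['contact_force'])
t=np.linspace(0,2*np.pi,73)
o=im.copy()
for cx,cy,r,z in [(.4683,.0215,.072,.022),(.4683,.0215,.011,.082)]:
    P=np.array([proj(c,[cx+r*np.cos(a),cy+r*np.sin(a),z]) for a in t])
    cv2.polylines(o,[P.round().astype(np.int32)],True,(255,0,0),1)
cv2.imwrite('pics/w5.png',cv2.cvtColor(o,cv2.COLOR_RGB2BGR))
```

```text
11.4 [0.46771768 0.02104702 0.17968739] 0.0851009441317504 [-0.43128777  0.60300956  0.21361814]
```

View pics/w5.png

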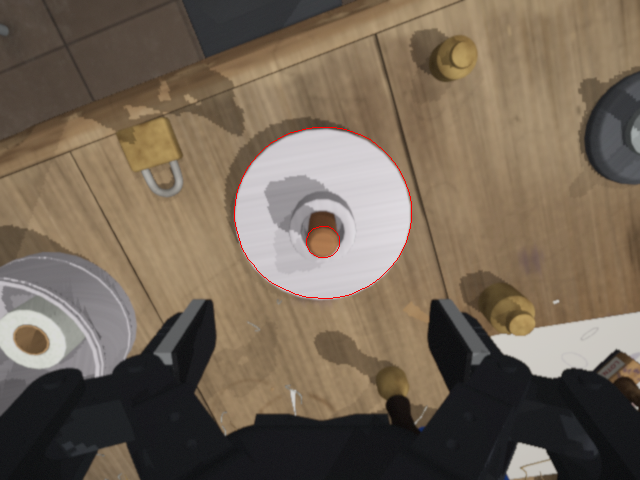

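The plate and knob circles at (0.4683,0.0215) match the picture exactly. I'll descend to the top of the knob.

Call:
drive_tool(
  rows=[
    [[0, 0, 0], [0.05, 0.05, -2.5], 6],
    [[0, 0, 0], [0, 0, -3], 5],
    [[0, 0, 0], [0, 0, -2.5], 4.5],
    [[0, 0, 0], [0, 0, -1.5], 4.5],
    [[0, 0, 0], [0, 0, -1], 4.5],
    [[0, 0, 0], [0, 0, -0.5], 4.5],
    [[0, 0, 0], [0, 0, 0], 4.5],
    [[0, 0, 0], [0, 0, 0], 4.5],
  ],
)

```text
clock: 12.45
position: [0.4684, 0.0219, 0.0703]
ee_rot: [0.001, 0.168, 0.986, 0.0]
contact_force: [0.1, 0.3, -0.4]
width: 0.0448
gripper_force: 0.0
```

Call:
drive_tool(
  rows=[
    [[0, 0, 0], [0, 0, 0], 3.2],
    [[0, 0, 0], [0, 0, 0], 2.6],
    [[0, 0, 0], [0, 0, 0], 1.6],
    [[0, 0, 0], [0, 0, 0], 1.6],
    [[0, 0, 0], [0, 0, 0], 1.6],
    [[0, 0, 0], [0, 0, 0], 1.6],
  ],
  force=70,
)

```text
clock: 13.2
position: [0.468, 0.0219, 0.0703]
ee_rot: [0.0, 0.167, 0.986, -0.0]
contact_force: [-2.0, -0.4, 5.6]
width: 0.0193
gripper_force: 68.6
```

Call:
drive_tool(
  rows=[
    [[0, 0, 0], [0, 0, 0.5], 1.6],
    [[0, 0, 0], [0, 0, 1], 1.6],
    [[0, 0, 0], [0, 0, 1.5], 1.6],
    [[0, 0, 0], [0, 0, 2], 1.6],
    [[0, 0, 0], [0, 0, 2], 1.6],
    [[0, 0, 0], [0, 0, 1.5], 1.6],
    [[0, 0, 0], [0, 0, 1], 1.6],
    [[0, 0, 0], [0, 0, 0.5], 1.6],
  ],
)

```text
clock: 14.2
position: [0.4679, 0.0221, 0.1703]
ee_rot: [0.0, 0.168, 0.986, 0.0]
contact_force: [1.1, -0.5, -3.0]
width: 0.0195
gripper_force: 68.6
```

Call:
drive_tool(
  rows=[
    [[0, 0, 0], [0, -1, 0], 1.6],
    [[0, 0, 0], [0.2, -2, 0], 1.6],
    [[0, 0, 0], [0.2, -3, 0], 1.6],
    [[0, 0, 0], [0.2, -3.5, 0], 1.6],
    [[0, 0, 0], [0.2, -3.5, 0], 1.6],
    [[0, 0, 0], [0.2, -3.5, 0], 1.6],
    [[0, 0, 0], [0.2, -3.5, 0], 1.6],
    [[0, 0, 0], [0.1, -3, 0], 1.6],
  ],
)

```text
clock: 15.2
position: [0.4803, -0.2099, 0.1689]
ee_rot: [-0.001, 0.168, 0.986, 0.0]
contact_force: [0.1, 0.3, -2.8]
width: 0.0194
gripper_force: 68.7
```

Call:
drive_tool(
  rows=[
    [[0, 0, 0], [0.1, -2, 0], 1.6],
    [[0, 0, 0], [0, -1, 0], 1.6],
    [[0, 0, 0], [0, -0.5, 0], 1.6],
    [[0, 0, 0], [0, 0, 0], 1.6],
    [[0, 0, 0], [0, 0, 0], 1.6],
    [[0, 0, 0], [0, 0, 0], 1.6],
  ],
)

```text
clock: 15.95
position: [0.482, -0.2423, 0.1699]
ee_rot: [0.0, 0.167, 0.986, 0.0]
contact_force: [-0.0, -0.5, -3.1]
width: 0.0196
gripper_force: 68.8
```

Run:
```python
from h import *
s=manip.get_state();im,c=shot('side');print(s['clock'],s['position'],s['width'],s['contact_force'],s['moment'],s['gripper_force'])
im2,c2=shot('wrist'); p=s['position']; o=im2.copy(); t=np.linspace(0,2*np.pi,73)
for cx,cy,r,z in [(.482,-.243,.067,.062),(p[0],p[1],.072,p[2]-.0703+.022)]:
    P=np.array([proj(c2,[cx+r*np.cos(a),cy+r*np.sin(a),z]) for a in t])
    cv2.polylines(o,[P.round().astype(np.int32)],True,(255,0,0),1)
cv2.imwrite('pics/s6.png',cv2.cvtColor(np.hstack([cv2.resize(im[60:260,280:480],(360,360)),o[50:410,110:530]]),cv2.COLOR_RGB2BGR))
```

```text
15.95 [ 0.48195141 -0.24230423  0.16991201] 0.01962939488896521 [-0.02997138 -0.4600596  -3.10377862] [-0.0648309   0.04788072 -0.00730329] 68.75272234896784
```

View pics/s6.png

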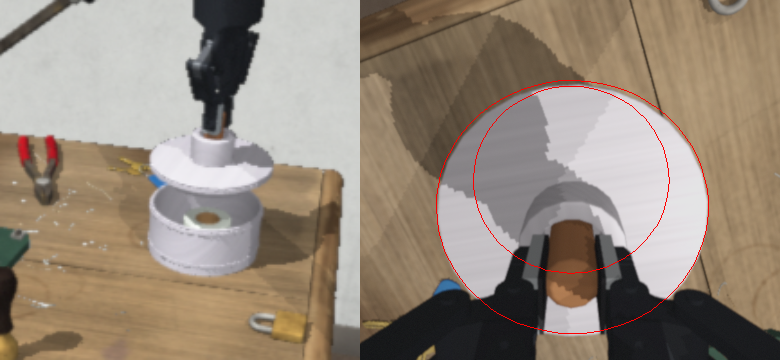

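Both lids hang level over the tin, with the plate where predicted. I'll lower them gently.

Call:
drive_tool(
  rows=[
    [[0, 0, 0], [0, -0.06, -0.5], 1.6],
    [[0, 0, 0], [0, 0, -1], 1.6],
    [[0, 0, 0], [0, 0, -1], 1.6],
    [[0, 0, 0], [0, 0, -0.7], 1.6],
    [[0, 0, 0], [0, 0, -0.4], 1.6],
    [[0, 0, 0], [0, 0, -0.2], 1.6],
    [[0, 0, 0], [0, 0, 0], 1.6],
  ],
)

```text
clock: 16.92
position: [0.482, -0.2436, 0.1319]
ee_rot: [0.0, 0.168, 0.986, 0.0]
contact_force: [0.2, 0.6, -2.7]
width: 0.0195
gripper_force: 68.7
```

Call:
drive_tool(
  rows=[
    [[0, 0, 0], [0, 0, -0.2], 1.6],
    [[0, 0, 0], [0, 0, -0.2], 1.6],
    [[0, 0, 0], [0, 0, -0.2], 1.6],
    [[0, 0, 0], [0, 0, 0], 1.6],
  ],
)

```text
clock: 17.42
position: [0.4818, -0.2435, 0.1256]
ee_rot: [-0.0, 0.168, 0.986, 0.0]
contact_force: [0.1, 0.1, -2.9]
width: 0.0192
gripper_force: 68.7
```

Call:
drive_tool(
  rows=[
    [[0, 0, 0], [0, 0, -0.15], 1.6],
    [[0, 0, 0], [0, 0, -0.15], 1.6],
    [[0, 0, 0], [0, 0, -0.1], 1.6],
    [[0, 0, 0], [0, 0, 0], 1.6],
  ],
)

```text
clock: 17.92
position: [0.4819, -0.2435, 0.1217]
ee_rot: [-0.0, 0.168, 0.986, 0.0]
contact_force: [-0.0, -0.0, -3.8]
width: 0.0198
gripper_force: 68.7
```

Call:
drive_tool(
  rows=[
    [[0, 0, 0], [0, 0, -0.1], 1.6],
    [[0, 0, 0], [0, 0, 0], 1.6],
    [[0, 0, 0], [0, 0, 0], 1.6],
  ],
)

```text
clock: 18.3
position: [0.482, -0.2436, 0.1208]
ee_rot: [0.0, 0.168, 0.986, 0.0]
contact_force: [0.5, -0.0, -3.3]
width: 0.0196
gripper_force: 68.8
```

Call:
drive_tool(
  rows=[
    [[0, 0, 0], [0, 0, -0.1], 1.6],
    [[0, 0, 0], [0, 0, 0], 1.6],
    [[0, 0, 0], [0, 0, 0], 1.6],
  ],
)

```text
clock: 18.68
position: [0.4821, -0.2436, 0.1204]
ee_rot: [0.0, 0.168, 0.986, -0.0]
contact_force: [-1.8, 1.3, 2.3]
width: 0.0197
gripper_force: 69.4
```

Call:
drive_tool(
  rows=[
    [[0, 0, 0], [0, 0, -0.05], 1.6],
    [[0, 0, 0], [0, 0, 0], 1.6],
    [[0, 0, 0], [0, 0, 0], 1.6],
  ],
)

```text
clock: 19.05
position: [0.4821, -0.2436, 0.1203]
ee_rot: [0.0, 0.168, 0.986, -0.0]
contact_force: [-1.3, 1.5, 6.0]
width: 0.0195
gripper_force: 69.9
```

The lid seated at TCP z = 0.1203, the expected height, and the force has turned upward. Now I'll release, open wide and come down round the collar.

Call:
drive_tool(
  rows=[
    [[0, 0, 0], [0, 0, 0], 2.4],
    [[0, 0, 0], [0, 0, 0], 3.5],
    [[0, 0, 0], [0, 0, 0], 5],
    [[0, 0, 0], [0, 0, 0], 7],
    [[0, 0, 0], [0, 0, 0], 8.5],
    [[0, 0, 0], [0, 0, 0], 8.5],
    [[0, 0, 0], [0, 0, 0], 8.5],
    [[0, 0, 0], [0, 0, 0], 8.5],
  ],
)

```text
clock: 20.05
position: [0.4819, -0.2436, 0.1193]
ee_rot: [0.0, 0.168, 0.986, 0.0]
contact_force: [0.6, 0.3, 0.4]
width: 0.0849
gripper_force: 0.0
```

Call:
drive_tool(
  rows=[
    [[0, 0, 0], [0, 0, -0.5], 8.5],
    [[0, 0, 0], [0, 0, -0.8], 8.5],
    [[0, 0, 0], [0, 0, -0.8], 8.5],
    [[0, 0, 0], [0, 0, -0.7], 8.5],
    [[0, 0, 0], [0, 0, -0.4], 8.5],
    [[0, 0, 0], [0, 0, 0], 8.5],
    [[0, 0, 0], [0, 0, 0], 8.5],
  ],
)

```text
clock: 20.92
position: [0.4821, -0.2437, 0.0875]
ee_rot: [0.0, 0.168, 0.986, -0.0]
contact_force: [-0.4, -0.3, -0.1]
width: 0.0851
gripper_force: 0.0
```

Run:
```python
from h import *
s=manip.get_state();im,c=shot('side');print(s['clock'],s['position'],s['width'],s['contact_force'],s['gripper_force'])
im2,c2=shot('wrist')
cv2.imwrite('pics/s7.png',cv2.cvtColor(np.hstack([cv2.resize(im[80:280,280:480],(360,360),interpolation=cv2.INTER_CUBIC),im2[70:430,110:530]]),cv2.COLOR_RGB2BGR))
```

```text
20.925 [ 0.48211947 -0.24372189  0.08750427] 0.08509107009259279 [-0.42005963 -0.26837681 -0.07778696] 0.0
```

View pics/s7.png

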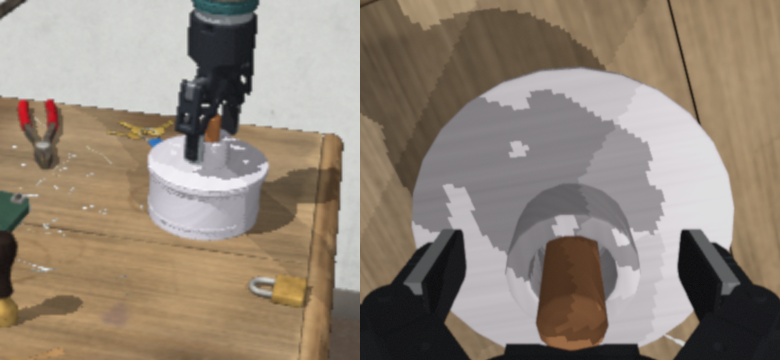

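The lids sit level on the tin and the collar stands centred between the open pads. I'll grip the collar.

Call:
drive_tool(
  rows=[
    [[0, 0, 0], [0, 0, 0], 6.5],
    [[0, 0, 0], [0, 0, 0], 5.6],
    [[0, 0, 0], [0, 0, 0], 4.6],
    [[0, 0, 0], [0, 0, 0], 4.6],
    [[0, 0, 0], [0, 0, 0], 4.6],
    [[0, 0, 0], [0, 0, 0], 4.6],
    [[0, 0, 0], [0, 0, 0], 4.6],
  ],
  force=45,
)

```text
clock: 21.9
position: [0.4821, -0.2436, 0.0878]
ee_rot: [0.0, 0.168, 0.986, 0.0]
contact_force: [0.1, 1.1, 5.2]
width: 0.0488
gripper_force: 46.8
```

Call:
drive_tool(
  rows=[
    [[0, 0, 0], [0, 0, 0.2], 4.6],
    [[0, 0, 0], [0, 0, 0.3], 4.6],
    [[0, 0, 0], [0, 0, 0.5], 4.6],
    [[0, 0, 0], [0, 0, 0], 4.6],
    [[0, 0, 0], [0, 0, 0], 4.6],
  ],
)

```text
clock: 22.52
position: [0.4819, -0.2436, 0.0973]
ee_rot: [0.0, 0.168, 0.986, 0.0]
contact_force: [-0.5, 0.7, -2.4]
width: 0.0488
gripper_force: 46.7
```

Call:
drive_tool(
  rows=[
    [[0, 0, 0], [0, 0, 0.7], 4.6],
    [[0, 0, 0], [0, 0, 1.2], 4.6],
    [[0, 0, 0], [0, 0, 1.8], 4.6],
    [[0, 0, 0], [0, 0, 2], 4.6],
    [[0, 0, 0], [0, 0, 2], 4.6],
    [[0, 0, 0], [0, 0, 2], 4.6],
    [[0, 0, 0], [0, 0, 1.6], 4.6],
    [[0, 0, 0], [0, 0, 0.8], 4.6],
  ],
)

```text
clock: 23.52
position: [0.4823, -0.2438, 0.2198]
ee_rot: [0.001, 0.168, 0.986, -0.0]
contact_force: [0.6, 0.7, -1.4]
width: 0.0486
gripper_force: 46.7
```

Call:
drive_tool(
  rows=[
    [[0, 0, 0], [0, 0, 0], 4.6],
    [[0, 0, 0], [0, 0, 0], 4.6],
    [[0, 0, 0], [0, 0, 0], 4.6],
    [[0, 0, 0], [0, 0, 0], 4.6],
  ],
)

```text
clock: 24.02
position: [0.4818, -0.2434, 0.2178]
ee_rot: [-0.0, 0.168, 0.986, 0.0]
contact_force: [0.7, 0.6, -0.9]
width: 0.0488
gripper_force: 46.7
```

Run:
```python
from h import *
s=manip.get_state();im,c=shot('side','s8.png');print(s['clock'],s['position'],s['width'],s['contact_force'],s['gripper_force'],abs(s['qd']).max())
hsv=cv2.cvtColor(im,cv2.COLOR_RGB2HSV)
x,y=.482,-.2435
for nm,z in [('knobtop seated',.132),('knob mid',.11),('disc front',.068)]: print(nm,proj(c,[x,y,z]))
u,v=proj(c,[x,y,.115]).astype(int)
print('hsv along knob column',[tuple(int(q) for q in hsv[r,u]) for r in range(v-40,v+40,5)],u,v-40)
w=((hsv[...,1]<50)&(hsv[...,2]>120)).astype(np.uint8); w[:,:u-70]=0;w[:,u+70:]=0
print('outer plate edges, expected',[proj(c,[x+dx,y,.0+s['position'][2]-.0878+.063+.007]).round(0) for dx in(-.072,.072)])
k=((hsv[...,0]<18)&(hsv[...,1]>110)&(hsv[...,2]>60)).astype(np.uint8); k[:,:u-12]=0;k[:,u+13:]=0;k[:v-50]=0;k[v+40:]=0
ys,xs=np.nonzero(k); print('brown',xs.min(),xs.max(),ys.min(),ys.max(),len(xs)) if len(xs) else print('none')
```

```text
24.025 [ 0.48175171 -0.2434492   0.21780225] 0.04878418526695854 [ 0.65704742  0.58476921 -0.89644374] 46.67444385588169 0.004204144867852109
knobtop seated [397.94509758 142.65759472]
knob mid [397.05434618 152.21488517]
disc front [395.40795443 169.87979606]
hsv along knob column [(105, 33, 46), (130, 11, 135), (135, 6, 240), (135, 6, 240), (45, 3, 200), (40, 4, 209), (45, 5, 206), (12, 153, 105), (12, 154, 104), (13, 154, 119), (12, 155, 140), (13, 155, 135), (13, 157, 128), (135, 6, 240), (135, 6, 239), (133, 8, 234)] 397 110
outer plate edges, expected [array([437., 115.]), array([366., 108.])]
brown 391 402 143 171 270
```

The knob spans rows 143–171, where the seated prediction put its top (142.7), so the inner lid stayed closed. One last check that the held lid is level, without another picture.

Run:
```python
from h import *
s=manip.get_state();im,c=shot('wrist'); hsv=cv2.cvtColor(im,cv2.COLOR_RGB2HSV)
p=s['position']; z=p[2]-.0878+.063+.009
w=((hsv[...,1]<40)&(hsv[...,2]>90)).astype(np.uint8)
for a in np.deg2rad([100,130,160,190,220,250]):
    r=[q for q in np.arange(.055,.09,.0005) if w[tuple(proj(c,[p[0]+q*np.cos(a),p[1]+q*np.sin(a),z]).astype(int)[::-1].clip(0,[479,639]))]]
    print(round(np.rad2deg(a)),'edge mm',1e3*max(r) if r else None)
```

```text
100 edge mm 70.0
130 edge mm 70.0
160 edge mm 71.00000000000001
190 edge mm 69.5
220 edge mm 70.0
250 edge mm 71.50000000000001
```

The edge radius is uniform (70–71 mm), so the outer lid is level. I'll hand it in.

```bash
python3 -c "
from rig import job; print(job.sign_off())"
```

```text
the job is handed in; nothing more can be done
None
```

The job is handed in at about 24 s of the 58 s allowed: the roll is flat in the tin, the inner lid is seated on it, and the outer lid is held level and still about 6 cm clear of the knob.

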